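# Load a drained oil filter through the sprung gate of the filter crusher

### The arm

A 7-joint arm with a two-finger parallel gripper is mounted at the origin on the work surface. World frame = base frame: x ahead of the robot, y to its left, z up, the work surface at z = 0. Lengths are in m, angles in rad, forces in N, time in s.
With the tool pointing down it reaches from about 0.4 to 0.875 m from the base axis. Payload 19.3 kg.
Tool frame: the origin (TCP) lies at the very end of the fingers, on their centre line; the grasp point (between the pads) lies 19 mm behind it (bot.grasp_offset is the distance from the TCP to the grasp point, in m); z points along the fingers, x is the direction in which the jaws open and shut, and the axes are right-handed (so a half turn about z gives the same grasp; the last joint's range is limited). The gripper opens to 85 mm and grips with 20 to 120 N. Pads are 22 mm wide; open, the fingers measure 114 mm over their backs; the gripper's body (76 mm by 85 mm) begins 54 mm behind the grasp point. The pads swing forward as they close: fully open they stand 13 mm farther back than shut.
Start: joints at [-1.202, 0.521, -0.036, 1.599, 0.021, 1.021, -0.113], TCP at [0.266, 0.566, 0.231] pointing down, gripper open.
Joint ranges: [-2.91, 2.91], [-0.3, 2.13], [-1.5, 1.42], [0.17, 2.43], [-1.26, 4.41], [0.16, 1.93], [-2.52, 2.52]. Speed limits (rad/s): [1.89, 1.89, 2.39, 2.39, 3.01, 3.01, 3.01].

### API

Orientations are given as [roll, pitch, yaw] about the fixed x, y, z axes, in that order (R = Rz(yaw) Ry(pitch) Rx(roll)).
In Python, from workcell import status, grab_frame, calibration, job, regions_of, mark_of, bot gives the robot as it stands.
- The arm moves only by the tool carry_out, never from a script. Its argument "deltas" is one flat list of numbers, 5 for each row, row after row: the opening, from -1 (shut) to 1 (fully open), then the shift along the tool's x, y, z in cm, then the turn about the tool's z in degrees. A call has 1 to 20 rows; each row shifts and turns the commanded pose from where the row before left it, along the tool's axes as they then stand; what a row does not reach is not made up. A row lasts 1/12 s, in which the tool goes at most 41.7 mm and 7.16 degrees, less where a joint would pass 70% of its speed; a pose out of reach is approached as far as the arm can. A call with a gripper value outside its range is refused whole. The fingers move at their own pace and stop on an object; "newtons" is the grip in N (left out, the last holds). Time passes only in rows, so rows that do not move let the fingers close. It gives the time, the measured TCP pose, the force and the opening at its end, in the units of the state.
- status.observe(): the state, without advancing time (a new reading comes with each control period).
- grab_frame(name): name is "side" or "top"; returns the picture (480x640x3 uint8, red, green, blue); there is no depth.
- calibration(name): a dict with "fov_y" (degrees; the focal length in pixels is half the picture's height over the tangent of half this angle, whatever the lens; pixels are square), "cx", "cy" (the principal point, pixels), "R" (3x3) and "t" (3): a world point X has camera coordinates R X + t. Camera axes: x right, y down, z forward; pixel columns grow to the right and rows downward; lengths in m; the calibration is good to about 2 mm. A picture is of the moment at which its call begins. calibration takes no time and is no camera call.
- job.job_done(): hands the job in, once; it reports no verdict.
Trained networks look in the newest picture that a camera, given by its name, has taken for a name from the list of things; names that differ only in an ending like _2 or _b are one class to them, and where a whole thing is asked for, a point or a joint stands for the part that bears it (a point fixed in the world has none). Each returns a list of dicts, best first, with "p" (0 to 1); they miss things now and then, are a little off and sometimes report something else, mostly with a low value. They report only what shows in the picture. A call takes as long as a camera call.
- regions_of(camera, target): "region" (480x640 bool, what is visible of it) and "xy" ([column, row] in pixels, amid what is visible of it).
- mark_of(camera, target): "xy" ([column, row] in pixels: a listed point, or the origin of a listed thing).
The state is a dict: "clock": time; "qpos": joint angles; "qd": joint speeds; "joint_efforts": joint torques, N m; "position": TCP position; "tool_rot": TCP orientation; "force": force on the tool from outside, world axes, zero at the start; "moment": the same for the moment, N m; "grip_width": finger opening in m.
Only numpy, scipy, OpenCV 4.12 (cv2) and the standard library are available. Lean on these libraries where they do the work, as an engineer would, in place of code of your own. Each camera call takes 0.05 s, during which the arm holds its last target.

### The job

Take the blue oil filter from the black drip tray and stand it on the crusher's infeed deck, in front of the red sprung gate. Then push it upright along the lane, through the gate, until it firmly presses in the spring-loaded black anvil at the lane's end by a few millimetres, without ever driving the anvil near the end of its travel. Lift the hand out so that the gate swings shut behind the filter, and leave the other filters, the oil bottle, the grease jar and the bolt tin alone.

Things in the scene. Friction and masses are not known exactly. Their poses are not given: they have to be found in the camera images.
- filter_blue_mid (a point): Centre, half-way up, of the blue spin-on oil filter: plain cylinder, 60 mm across, 66 mm tall, about 0.35 kg (0.25 to 0.5); stands upright on the black drip tray; z of the point is its axis, upward. The one to load; the three filters stand in a row along the tray, about 90 mm apart, in any order.
- filter_white_mid (a point): Centre, half-way up, of the white spin-on oil filter: plain cylinder, 60 mm across, 66 mm tall, 0.35 kg; stands upright on the black drip tray; z of the point is its axis, upward. To be left alone.
- filter_orange_mid (a point): Centre, half-way up, of the orange spin-on oil filter: plain cylinder, 60 mm across, 66 mm tall, 0.35 kg; stands upright on the black drip tray; z of the point is its axis, upward. To be left alone.
- tray: Black drip tray, fixed, 300 mm (its x, along the row of filters) by 130 mm (its y), floor 3 mm thick, rim 14 mm high; origin at the centre of its underside. Taking a filter across the row (fingers at its +y and -y sides) leaves both fingers free room.
- crusher: Green bench filter crusher with a straight infeed lane, fixed. Origin on the table at the gate line; x is the feed direction (level, into the crusher), y left of the feed, z up. Steel deck, top 8 mm above the table, x -170 to +225 mm, y -47 to +53. Behind the gate, lane walls with inner faces at y -34 and +40 mm (middle: +3). At x = 225 a press housing 190 mm high.
- deck_spot (a point): Point on the deck's top, at x -110, y +3 mm of the crusher: a good place to stand the filter; the deck is without walls from x -170 to -70. From there yellow guide plates, 48 mm high over the table, narrow from about 100 mm apart to the lane's width at the gate line. Axes as the crusher's.
- gate_line (a point): Middle of the gateway, at x 0, y +3 mm of the crusher, 41 mm above the table; the gate is shut on this line. Axes as the crusher's. Oily metal: the filter slides easily, but pushed high it may tip, so push it about half-way up. The gate can swing fully shut only when the filter's centre is more than about 88 mm past this line.
- slot_start (a point): Middle of the start of the open slot over the lane (x +20, y +3 mm of the crusher, 84 mm above the table). From here on yellow lips on both walls (underside 80, top 84 mm above the table; lead-in ramps before them rise to 94 mm) leave a slot 50 mm wide (y -22 to +28): shut fingers pointing down can travel along it, pushing the filter, and be lifted out anywhere; the filter cannot pass it.
- gate (a joint): Red sprung gate, hinged on an upright pin at x 0, y +36 mm of the crusher, 60 mm long, 4 thick, 14 to 68 mm above the table. 0 rad shut, up to 1.6 swung into the lane (+x); never outwards, so fingers drawn back through it jam: leave upwards. Spring 0.06 N m shut, 0.25 N m wide open (1 to 6 N; with the sliding, about 3 N of drag near the anvil).
- anvil (a joint): Black anvil plate, 60 wide, 56 high, across the lane: how far it is pressed in, m; 0 at rest, 0.014 end of travel. Yields from 4 N, then 0.7 N per mm (6 N at 3 mm, 11 N at 10). Its face at rest is 125 to 150 mm past the gate line, clamped anew each time and not measured: find it by feel. Press it in 4 to 8 mm for a moment; let go, it pushes the filter back with it.
- oil_bottle_mid (a point): Yellow oil bottle, 68 mm across, 190 mm tall, half-way up. Bystander.
- grease_jar_mid (a point): Red grease jar with steel lid, 72 mm across, 70 mm tall, half-way up. Bystander.
- bolt_tin: Small open aluminium bowl, 90 mm across, 50 mm tall, origin under its centre. Bystander.

How it is judged:
On the way, in this order (a step that is already met when the one before it is completed fails the run):
1. the blue filter stands upright on the infeed deck in front of the gate (x of filter_blue_mid in the frame of crusher between -0.15 and -0.033 m and y of filter_blue_mid in the frame of crusher between -0.04 and 0.046 m and z of filter_blue_mid in the frame of crusher below 0.045 m and angle between filter_blue_mid's own z axis and vertical below 0.1 rad), for 0.2 s.
2. the filter is in the gateway and holds the gate open (value of joint gate above 0.5 rad and x of filter_blue_mid in the frame of crusher between -0.02 and 0.07 m and z of filter_blue_mid in the frame of crusher below 0.049 m), for 0.05 s.
3. the filter presses the anvil in by at least 3 mm (value of joint anvil above 0.003 m and contact force between filter_blue and anvil above 4 N and x of filter_blue_mid in the frame of crusher above 0.085 m), for 0.2 s.
At the end, for the whole second after the job is handed in: The gate is shut (within 0.06 rad), the blue filter stands upright (within 0.1 rad) and at rest on the deck behind it, its centre at least 85 mm past the gate line (value of joint gate below 0.06 rad and x of filter_blue_mid in the frame of crusher above 0.085 m and z of filter_blue_mid in the frame of crusher below 0.046 m and angle between filter_blue_mid's own z axis and vertical below 0.1 rad and linear speed of filter_blue below 0.02 m/s); the robot touches nothing.
It fails at once if the anvil is driven in more than 11 mm (rammed) (value of joint anvil above 0.011 m).
It fails at once if the hand bears on the crusher or its gate with more than 25 N (contact force between the fingers and crusher above 25 N).
It fails at once if the blue filter is tipped by more than 0.4 rad (angle between filter_blue_mid's own z axis and vertical above 0.4 rad).
It fails at once if another filter, the oil bottle, the grease jar or the bolt tin is moved more than 20 mm (distance of any of filter_white_mid, filter_orange_mid, oil_bottle_mid, grease_jar_mid, bolt_tin from where it was at the start of the episode above 0.02 m).
It also fails if it takes over 64 s, if anything falls off the work surface, if the arm or the gripper's body presses on something with over 40 N, if the wrist force passes 120 N, or if a joint passes its speed limit or range.

## Working session

There is one attempt and no reset: what is moved stays moved. The work goes in short steps, Python scripts to look and compute and a tool call to move; the robot and the scene stay as the last step left them, time stands still between calls to the robot, and variables do not carry over. Pictures are saved under pics/ and viewed, and the job is handed in when it is done.

Besides the shell and the picture viewer there is one more tool, called after "Call:" by a JSON object that holds its "fn" and its "kwargs". carry_out: Moves the arm, as the interface text tells. Its arguments: {"type":"object","properties":{"deltas":{"type":"array","items":{"type":"number"}},"newtons":{"type":"number"}},"required":["deltas"]}

```bash
mkdir -p pics; ls
python3 - <<'E'
from workcell import status, grab_frame, calibration, bot
import cv2
print(status.observe()); print([a for a in dir(bot) if a[0]!='_'])
for n in("side","top"):
    f=grab_frame(n); cv2.imwrite(f"pics/{n}0.png",f[:,:,::-1]); print(n,calibration(n))
E
```

```text
pics
{'clock': 0.0, 'qpos': array([-1.20218294,  0.52205485, -0.03634657,  1.59999758,  0.02121453,
        1.02113015, -0.11281221]), 'qd': array([-1.11727128e-04,  2.29520300e-03,  7.53548723e-04, -8.15891128e-04,
        8.06894309e-04, -7.98554628e-05, -6.33303102e-04]), 'joint_efforts': array([ 7.21696979e-04, -9.27090454e+01,  1.98113568e+00, -3.69916034e+01,
        1.81554415e-02,  8.40963417e-03, -1.99504319e-05]), 'position': array([0.26542102, 0.56545659, 0.23070382]), 'tool_rot': array([3.14150266e+00, 1.20102701e-03, 1.13198473e+00]), 'force': array([-0.64855016, -0.55101716, -0.18755005]), 'moment': array([ 0.04554115, -0.01752234, -0.02593707]), 'grip_width': 0.08524418975477273}
['IKError', 'grasp_offset']
side {'fov_y': 46.28333936418936, 'cx': 313.08373951410874, 'cy': 244.37562898815074, 'R': array([[ 0.93681158, -0.34920647, -0.02094999],
       [-0.22503657, -0.55568674, -0.80035667],
       [ 0.26784809,  0.75449791, -0.599158  ]]), 't': array([-0.51721552,  0.19783628,  1.08441636])}
top {'fov_y': 47.54773399671073, 'cx': 320.63681446032683, 'cy': 241.29986739051537, 'R': array([[-0.02275329, -0.99960097,  0.01673858],
       [-0.98704357,  0.01980118, -0.15922593],
       [ 0.15883096, -0.02014462, -0.98710026]]), 't': array([-0.01060555,  0.57059528,  1.31476459])}
```

View pics/side0.png

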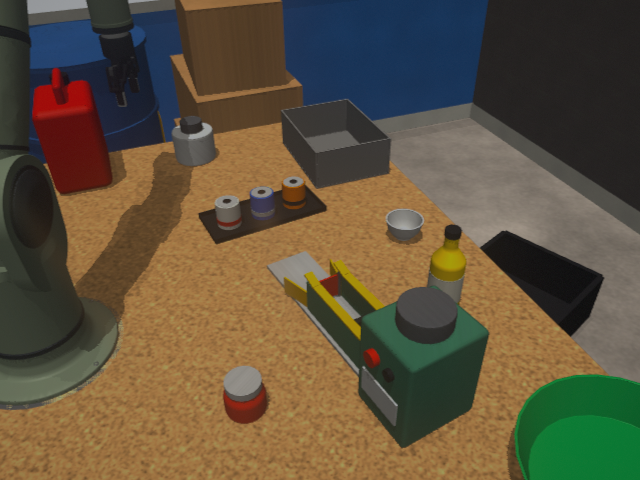

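View pics/top0.png

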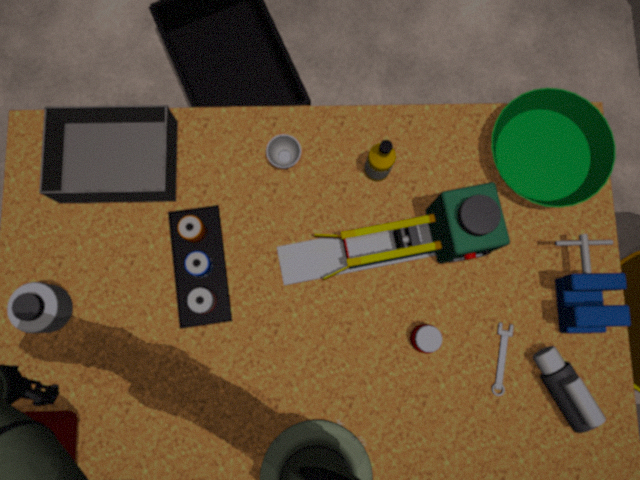

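The side and top pictures both show the tray with its three filters. In the top view orange is at (190,228), blue at (197,264) and white at (201,300). The crusher lane runs right from (280,262) to (435,235). The bowl is at (284,152), the bottle at (380,160) and the jar at (427,338).

```bash
cat > h.py <<'E'
import numpy as np, cv2
from workcell import *
def K(n):
    c=calibration(n); f=240/np.tan(np.radians(c['fov_y'])/2); return f,c
def proj(n,X):
    f,c=K(n); p=c['R']@np.asarray(X)+c['t']; return np.array([c['cx']+f*p[0]/p[2],c['cy']+f*p[1]/p[2]])
def onz(n,xy,z):
    f,c=K(n); d=c['R'].T@np.array([(xy[0]-c['cx'])/f,(xy[1]-c['cy'])/f,1]); o=-c['R'].T@c['t']
    return o+d*(z-o[2])/d[2]
def tri(a,b):
    A=[];B=[]
    for n,xy in(("top",a),("side",b)):
        f,c=K(n);u=(xy[0]-c['cx'])/f;v=(xy[1]-c['cy'])/f
        R,t=c['R'],c['t']
        A+= [R[0]-u*R[2],R[1]-v*R[2]];B+=[u*t[2]-t[0],v*t[2]-t[1]]
    return np.linalg.lstsq(np.array(A),np.array(B),rcond=None)[0]
E
python3 - <<'E'
from h import *
for n in("top","side"): grab_frame(n)
for t in("filter_blue_mid","filter_white_mid","filter_orange_mid","tray","crusher","deck_spot","gate_line","slot_start","oil_bottle_mid","grease_jar_mid","bolt_tin"):
    m=[mark_of(n,t)[:2] for n in("top","side")]
    print(t,[[(np.round(q['xy'],1),round(q['p'],2)) for q in k] for k in m], np.round(tri(m[0][0]['xy'],m[1][0]['xy']),4) if m[0] and m[1] else '')
    z={'filter_blue_mid':.036,'tray':0,'crusher':0,'deck_spot':.008,'gate_line':.041,'slot_start':.084}.get(t)
    if z is not None: print('   ',[np.round(onz(n,k[0]['xy'],z),4) for n,k in zip(("top","side"),m) if k])
print(status.observe()['clock'])
E
```

```text
filter_blue_mid [[(array([199.9, 264.3]), 0.81)], [(array([264. , 202.1]), 0.73)]] [0.5221 0.2777 0.0396]
    [array([0.5199, 0.2788, 0.036 ]), array([0.5262, 0.2831, 0.036 ])]
filter_white_mid [[(array([202.8, 301.2]), 0.59), (array([198.4, 266.4]), 0.41)], [(array([227.5, 207.6]), 0.83)]] [0.4287 0.2671 0.053 ]
filter_orange_mid [[(array([191.5, 230.4]), 0.9), (array([206.1, 301. ]), 0.32)], [(array([293.4, 189.5]), 0.9)]] [0.6073 0.2984 0.045 ]
tray [[(array([201.6, 264.5]), 0.84)], [(array([270. , 213.3]), 0.64)]] [0.531  0.2804 0.001 ]
    [array([0.5237, 0.2818, 0.    ]), array([0.5389, 0.2813, 0.    ])]
crusher [[(array([346.6, 254.3]), 0.78), (array([379.4, 158.2]), 0.26)], []] 
    [array([ 0.5424, -0.0898,  0.    ])]
deck_spot [[(array([301.8, 264.3]), 0.75)], [(array([296.4, 269. ]), 0.56)]] [0.5198 0.0251 0.0154]
    [array([0.5179, 0.0258, 0.008 ]), array([0.5253, 0.0335, 0.008 ])]
gate_line [[(array([345.2, 250.8]), 0.61)], [(array([325.1, 287.2]), 0.85)]] [ 0.5466 -0.084   0.0427]
    [array([ 0.5457, -0.0838,  0.041 ]), array([ 0.5485, -0.0823,  0.041 ])]
slot_start [[(array([355.9, 248.9]), 0.86)], [(array([329.3, 277.4]), 0.86), (array([229.2, 211.3]), 0.63)]] [ 0.5455 -0.1074  0.0871]
    [array([ 0.5437, -0.1071,  0.084 ]), array([ 0.5492, -0.1041,  0.084 ])]
oil_bottle_mid [[(array([379.7, 161.4]), 0.98), (array([191.2, 227.1]), 0.23)], [(array([448.4, 271.5]), 0.89), (array([268.2, 212.7]), 0.27)]] [ 0.7677 -0.1756  0.0846]
grease_jar_mid [[(array([423.5, 340.2]), 0.92)], [(array([244.1, 388.6]), 0.97), (array([328.2, 278.6]), 0.2)]] [ 0.3248 -0.2696  0.0392]
bolt_tin [[(array([286.6, 158.7]), 0.75)], [(array([403.2, 233.5]), 0.71)]] [0.8001 0.0597 0.012 ]
1.3
```

Run:
```python
import cv2
a=cv2.imread('pics/top0.png'); cv2.imwrite('pics/topc.png',cv2.resize(a[170:310,270:510],None,fx=3.3,fy=3.3,interpolation=cv2.INTER_CUBIC))
a=cv2.imread('pics/top0.png'); cv2.imwrite('pics/topf.png',cv2.resize(a[200:340,160:250],None,fx=4,fy=4,interpolation=cv2.INTER_CUBIC))
```

```text
(no output)
```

View pics/topc.png

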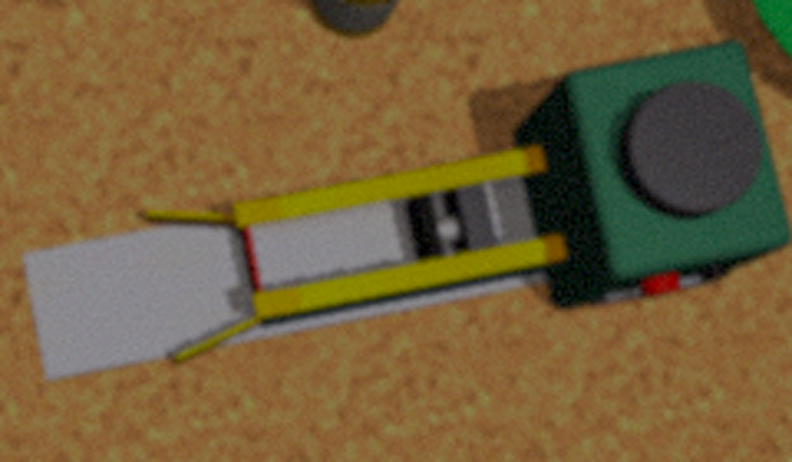

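View pics/topf.png

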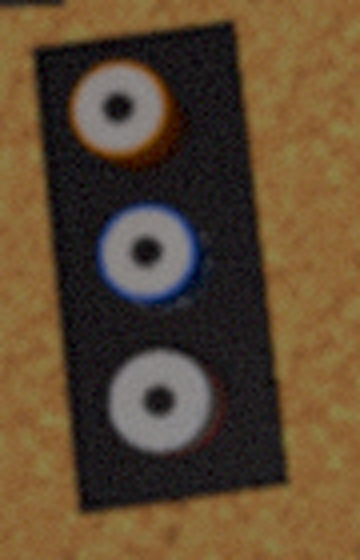

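Run:
```python
from h import *
from scipy.optimize import least_squares
g=lambda p,s=3.3,o=(270,170):((p[0]+.5)/s-.5+o[0],(p[1]+.5)/s-.5+o[1])
b=g((146,251),4,(160,200)); print('blue',onz('top',b,.069),'orange',onz('top',g((118,107),4,(160,200)),.069),'white',onz('top',g((159,401),4,(160,200)),.069))
for c in [(35,47),(235,22),(287,480),(82,510)]: print('traycorner',onz('top',g(c,4,(160,200)),.014)[:2])
A=onz('top',g((25,255)),.008);B=onz('top',g((47,378)),.008);print('deck front',A,B,np.linalg.norm(A-B))
L=[onz('top',g(p),.084)[:2] for p in((247,226),(400,196),(530,172))]
Rr=[onz('top',g(p),.084)[:2] for p in((258,294),(400,267),(540,239))]
def res(p):
    x,y,th=p;ex=np.array([np.cos(th),np.sin(th)]);ey=np.array([-ex[1],ex[0]]);o=np.array([x,y])
    r=[(q-o)@ey-.028 for q in L]+[(q-o)@ey+.022 for q in Rr]
    for q,yy in((A,.053),(B,-.047)): r+=[(q[:2]-o)@ex+.17,(q[:2]-o)@ey-yy]
    return r
s=least_squares(res,[.545,-.085,-1.35]);x,y,th=s.x
print('crusher',s.x,np.degrees(th),np.round(s.fun*1000,1))
ex=np.array([np.cos(th),np.sin(th)]);ey=np.array([-ex[1],ex[0]])
for n,u in(('deck',-.11),('gate',0),('slot',.02)): print(n,s.x[:2]+u*ex+.003*ey)
f=cv2.imread('pics/side0.png');t=cv2.imread('pics/top0.png')
C=lambda u,v,z:np.r_[s.x[:2]+u*ex+v*ey,z]
segs=[((-.17,.053,.008),(-.17,-.047,.008)),((-.17,-.047,.008),(.225,-.047,.008)),((.02,.028,.084),(.22,.028,.084)),((.02,-.022,.084),(.22,-.022,.084)),((0,.036,.068),(0,-.024,.068)),((.225,-.08,.19),(.225,.08,.19))]
for im,n in((f,'side'),(t,'top')):
    for a,c in segs: cv2.line(im,tuple(np.round(proj(n,C(*a))*8).astype(int)),tuple(np.round(proj(n,C(*c))*8).astype(int)),(255,0,255),1,cv2.LINE_AA,3)
    p=proj(n,np.r_[onz('top',b,.069)]);cv2.circle(im,tuple(np.round(p).astype(int)),2,(0,255,0),-1)
cv2.imwrite('pics/ov.png',np.vstack([cv2.resize(f[160:380,190:490],None,fx=2,fy=2)[:300*1],cv2.resize(t[170:320,180:480],None,fx=2,fy=2)]))
```

```text
blue [0.52072235 0.28132416 0.069     ] orange [0.61008627 0.29964223 0.069     ] white [0.42979014 0.27231929 0.069     ]
traycorner [0.66098628 0.36559055]
traycorner [0.67499935 0.23777195]
traycorner [0.38218218 0.20342891]
traycorner [0.36659572 0.33023719]
deck front [0.56397053 0.08785329 0.008     ] [0.46817464 0.0719564  0.008     ] 0.09710594210318983
crusher [ 0.54282253 -0.08799976 -1.39668234] -80.02400314363427 [ 0.8  1.   0.1 -0.2 -0.8 -0.4  0.5 -1.7 -0.5  1.2]
deck [0.52672125 0.02085679]
gate [ 0.54577717 -0.08748005]
slot [ 0.54924188 -0.10717766]
```

View pics/ov.png

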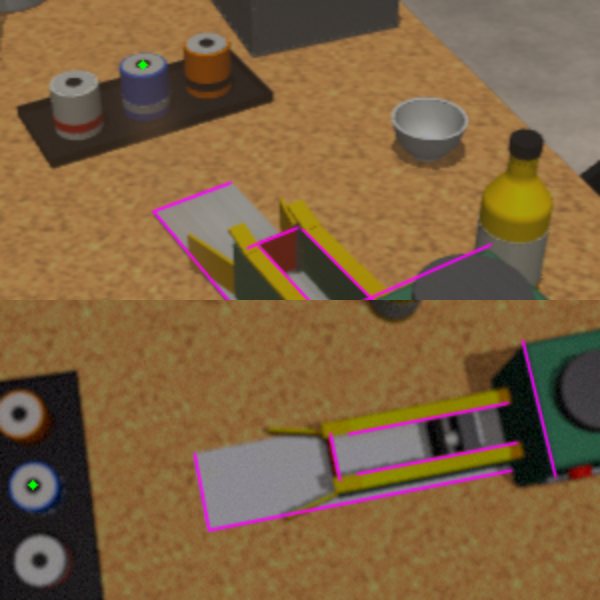

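The overlay agrees in both cameras: crusher at about (0.543, -0.088), yaw -80°, and blue at (0.521, 0.281). Next I turn the jaws across the row and go above blue.

Call:
{"fn": "carry_out", "kwargs": {"deltas": [1, 0, 0, 0, -6.4, 1, 0, 0, 0, -6.4, 1, 0, 0, 0, -6.4, 1, 0, 0, 0, -6.4, 1, 0, 0, 0, -6.4, 1, -2.1, 1.47, 0.5, 0, 1, -2.1, 1.47, 0.5, 0, 1, -2.1, 1.47, 0.5, 0, 1, -2.1, 1.47, 0.5, 0, 1, -2.1, 1.47, 0.5, 0, 1, -2.1, 1.47, 0.5, 0, 1, -2.1, 1.47, 0.5, 0, 1, -2.1, 1.47, 0.5, 0, 1, -2.1, 1.47, 0.5, 0, 1, -2.1, 1.47, 0.5, 0, 1, -2.1, 1.47, 0.5, 0, 1, -2.1, 1.47, 0.5, 0, 1, -2.1, 1.47, 0.5, 0, 1, -2.1, 1.47, 0.5, 0, 1, -2.1, 1.47, 0.5, 0], "newtons": 40}}

```text
clock: 2.97
position: [0.5229, 0.2783, 0.1561]
tool_rot: [3.141, -0.0, 1.69]
force: [-0.4, 0.5, 0.1]
grip_width: 0.0855
```

Call:
{"fn": "carry_out", "kwargs": {"deltas": [1, 0, 0, 0, 0, 1, 0, 0, 0, 0]}}

```text
clock: 3.13
position: [0.5228, 0.278, 0.156]
tool_rot: [-3.141, 0.001, 1.688]
force: [0.4, 0.7, -0.3]
grip_width: 0.0854
```

Run:
```python
from h import *
s=status.observe();print(s['position'],s['tool_rot'],s['qpos'][6],s['clock'])
p=s['position'];f=grab_frame('side');t=grab_frame('top')
for im,n in((f,'side'),(t,'top')):
    q=proj(n,p);cv2.circle(im,tuple(np.round(q).astype(int)),1,(0,255,0),-1);print(n,q)
cv2.imwrite('pics/a1.png',np.hstack([cv2.resize(f[80:280,160:360],None,fx=2,fy=2),cv2.resize(t[160:360,120:320],None,fx=2,fy=2)])[:,:,::-1])
```

```text
[0.52280578 0.27799809 0.15598275] [-3.14128635e+00  5.55956245e-04  1.68787089e+00] 1.022928640017455 3.1333
side [259.56096671 160.97184462]
top [189.61386058 256.80178593]
```

View pics/a1.png

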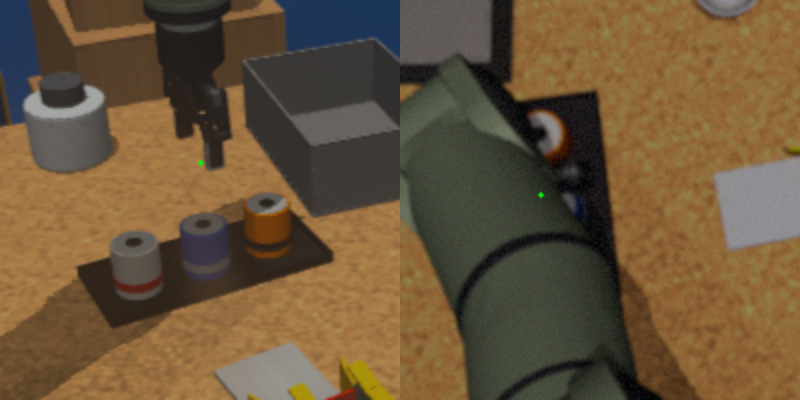

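The side view shows the hand centred above blue at (262,190), with the neighbours clear. Next I go down and grip.

Call:
{"fn": "carry_out", "kwargs": {"deltas": [1, 0.35, -0.17, 0, 0, 1, 0, 0, 1.8, 0, 1, 0, 0, 1.8, 0, 1, 0, 0, 1.8, 0, 1, 0, 0, 1.8, 0, 1, 0, 0, 1.8, 0, 1, 0, 0, 1.8, 0, 1, 0, 0, 1.5, 0, 1, 0, 0, 1.5, 0, 1, 0, 0, 0, 0, -1, 0, 0, 0, 0, -1, 0, 0, 0, 0, -1, 0, 0, 0, 0, -1, 0, 0, 0, 0, -1, 0, 0, 0, 0, -1, 0, 0, 0, 0, -1, 0, 0, 0, 0, -1, 0, 0, 0, 0], "newtons": 40}}

```text
clock: 4.73
position: [0.5203, 0.2832, 0.0195]
tool_rot: [3.14, -0.001, 1.691]
force: [-2.7, 1.3, 8.0]
grip_width: 0.0591
```

Call:
{"fn": "carry_out", "kwargs": {"deltas": [-1, 0, 0, -1, 0, -1, 0, 0, -1.5, 0, -1, 0, 0, -1.5, 0, -1, 0, 0, -1.5, 0, -1, 0, 0, -0.5, 0, -1, 0, 0, 0, 0]}}

```text
clock: 5.23
position: [0.5207, 0.283, 0.0801]
tool_rot: [3.139, -0.001, 1.69]
force: [1.1, -0.6, -3.2]
grip_width: 0.0593
```

Run:
```python
from h import *
s=status.observe();print(s['position'],s['tool_rot'],s['force'],s['grip_width'],s['clock'])
f=grab_frame('side')
cv2.imwrite('pics/a2.png',cv2.resize(f[80:280,160:360],None,fx=3,fy=3)[:,:,::-1])
```

```text
[0.52073912 0.28296872 0.08006642] [ 3.13916941e+00 -1.06632890e-03  1.69026243e+00] [ 1.1383324  -0.58043024 -3.2350608 ] 0.0593154361506233 5.2333
```

View pics/a2.png

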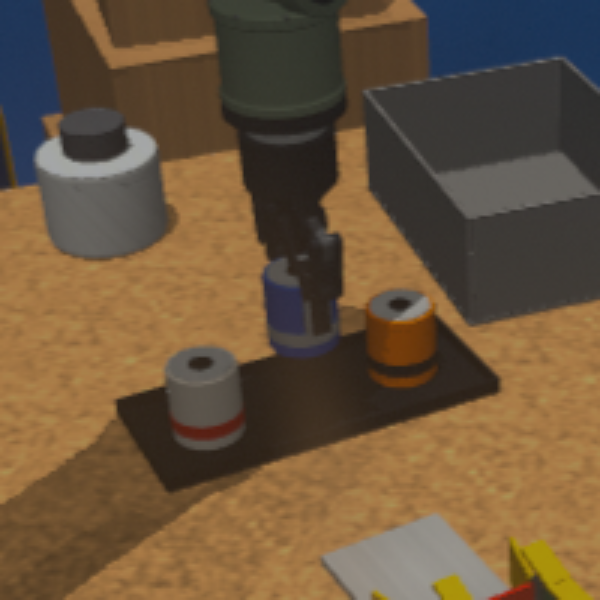

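The filter is held upright and lifted clear, at (261,182) in the side view. The other two filters still stand where they were. Next I carry it to the deck.

Call:
{"fn": "carry_out", "kwargs": {"deltas": [-1, -1.0, -0.1, 0, 0, -1, -1.9, -0.18, 0, 0, -1, -1.9, -0.18, 0, 0, -1, -1.9, -0.18, 0, 0, -1, -1.9, -0.18, 0, 0, -1, -1.9, -0.18, 0, 0, -1, -1.9, -0.18, 0, 0, -1, -1.9, -0.18, 0, 0, -1, -1.9, -0.18, 0, 0, -1, -1.9, -0.18, 0, 0, -1, -1.9, -0.18, 0, 0, -1, -1.9, -0.18, 0, 0, -1, -1.9, -0.18, 0, 0, -1, -1.9, -0.18, 0, 0, -1, -0.4, -0.08, 0, 0, -1, 0, 0, 0, -3.1, -1, 0, 0, 1, 0, -1, 0, 0, 1, 0, -1, 0, 0, 1, 0, -1, 0, 0, 0, 0]}}

```text
clock: 6.95
position: [0.5246, 0.0207, 0.0456]
tool_rot: [-3.138, -0.0, 1.744]
force: [-1.6, 0.3, -4.1]
grip_width: 0.0595
```

Call:
{"fn": "carry_out", "kwargs": {"deltas": [-1, 0, 0.2, 0.7, 0, -1, 0, 0, 0.7, 0, -1, 0, 0, 0.4, 0, -1, 0, 0, 0.2, 0, -1, 0, 0, 0, 0, -1, 0, 0, 0, 0]}}

```text
clock: 7.45
position: [0.5281, 0.0208, 0.0283]
tool_rot: [-3.142, 0.0, 1.745]
force: [-0.6, -0.0, -3.3]
grip_width: 0.0592
```

Call:
{"fn": "carry_out", "kwargs": {"deltas": [-1, 0, 0, 0.2, 0, -1, 0, 0, 0, 0, -1, 0, 0, 0, 0]}}

```text
clock: 7.7
position: [0.5281, 0.0208, 0.0264]
tool_rot: [3.141, 0.0, 1.745]
force: [0.0, -0.7, -4.1]
grip_width: 0.0589
```

Call:
{"fn": "carry_out", "kwargs": {"deltas": [-1, 0, 0, 0.15, 0, -1, 0, 0, 0, 0, -1, 0, 0, 0, 0]}}

```text
clock: 7.95
position: [0.5281, 0.0208, 0.0248]
tool_rot: [-3.142, 0.0, 1.745]
force: [-0.0, 0.3, -4.1]
grip_width: 0.0591
```

Call:
{"fn": "carry_out", "kwargs": {"deltas": [-1, 0, 0, 0.1, 0, -1, 0, 0, 0, 0]}}

```text
clock: 8.12
position: [0.5281, 0.0208, 0.0245]
tool_rot: [3.141, 0.0, 1.744]
force: [-4.7, -0.2, 14.0]
grip_width: 0.0594
```

Down on the deck: force z is +14 N. I open and lift straight up.

Call:
{"fn": "carry_out", "kwargs": {"deltas": [1, 0, 0, 0, 0, 1, 0, 0, 0, 0, 1, 0, 0, 0, 0, 1, 0, 0, 0, 0, 1, 0, 0, 0, 0, 1, 0, 0, 0, 0, 1, 0, 0, -1, 0, 1, 0, 0, -2, 0, 1, 0, 0, -2, 0, 1, 0, 0, -2, 0, 1, 0, 0, -2, 0, 1, 0, 0, -1.3, 0, 1, 0, 0, 0, 0]}}

```text
clock: 9.2
position: [0.5294, 0.0209, 0.13]
tool_rot: [3.137, 0.0, 1.744]
force: [1.0, 0.2, 0.4]
grip_width: 0.0848
```

Run:
```python
from h import *
s=status.observe();print(s['position'],s['tool_rot'],s['force'],s['grip_width'],s['clock'])
f=grab_frame('side');t=grab_frame('top')
C=lambda u,v,z:np.r_[.54282+u*np.cos(-1.39668)-v*np.sin(-1.39668),-.088+u*np.sin(-1.39668)+v*np.cos(-1.39668),z]
r=regions_of('side','filter_blue_mid');print([(q['xy'],q['p']) for q in r[:2]], proj('side',C(-.11,.003,.074)),proj('side',C(-.11,.003,.041)))
cv2.imwrite('pics/a3.png',np.hstack([cv2.resize(f[160:360,230:430],None,fx=2,fy=2),cv2.resize(t[140:340,240:440],None,fx=2,fy=2)])[:,:,::-1])
```

```text
[0.52935771 0.02087084 0.13002793] [3.13744317e+00 3.87982143e-04 1.74439018e+00] [1.04544625 0.19512795 0.3932643 ] 0.08479075047766998 9.2
[] [297.78285837 248.35849101] [298.35060006 260.4838391 ]
```

View pics/a3.png

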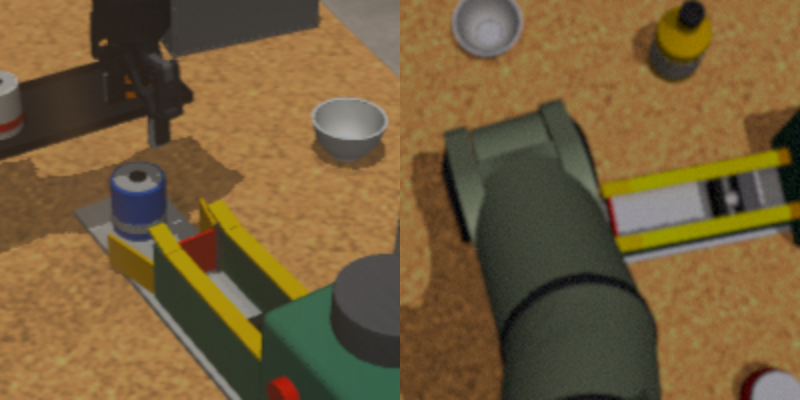

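Blue stands upright on the deck spot: its top hole is at (298,248) in the side view, against an expected (297.8,248.4). I shut the fingers, back off, and turn to see the shut profile.

Call:
{"fn": "carry_out", "kwargs": {"deltas": [-1, 1.5, 0, 0, 0, -1, 1.5, 0, 0, 0, -1, 1.5, 0, 0, 0, -1, 1.5, 0, 0, 0, -1, 1.5, 0, 0, 0, -1, 0, 0, 0, 6.9, -1, 0, 0, 0, 6.9, -1, 0, 0, 0, 6.9, -1, 0, 0, 0, 6.9, -1, 0, 0, 0, 6.9, -1, 0, 0, 0, 6.9, -1, 0, 0, 0, 6.9, -1, 0, 0, 0, 6.9, -1, 0, 0, 0, 6.9, -1, 0, 0, 0, 6.9, -1, 0, 0, 0, 6.9, -1, 0, 0, 0, 6.9, -1, 0, 0, 0, 6.9, -1, 0, 0, 0, 0]}}

```text
clock: 10.93
position: [0.5146, 0.0947, 0.1259]
tool_rot: [3.141, 0.002, 0.173]
force: [0.0, 0.0, 0.0]
grip_width: -0.0002
```

Run:
```python
from h import *
s=status.observe();print(s['position'],s['tool_rot'],s['force'],s['grip_width'],s['clock'],s['qpos'])
f=grab_frame('side');p=s['position']
f=cv2.resize(f[120:280,200:360],None,fx=4,fy=4,interpolation=cv2.INTER_CUBIC)
for dz in(0,.044,.054,.064,.073):
    q=(proj('side',p+[0,0,dz])-[200,120]+.5)*4; cv2.circle(f,tuple(np.round(q).astype(int)),3,(0,255,0),-1)
a=(proj('side',p+[.025,0,.054])-[200,120]+.5)*4;b=(proj('side',p+[-.025,0,.054])-[200,120]+.5)*4
cv2.line(f,tuple(a.astype(int)),tuple(b.astype(int)),(255,0,255),1)
cv2.imwrite('pics/a4.png',f[:600,:,::-1])
```

```text
[0.51457957 0.09469189 0.12594793] [3.14084563e+00 1.59596182e-03 1.73150634e-01] [0.04237198 0.01379098 0.04967907] -0.00017362521481023284 10.9333 [-0.48585973  0.52573885  0.25713117  1.96953402 -0.20530322  0.67269708
  0.07259469]
```

View pics/a4.png

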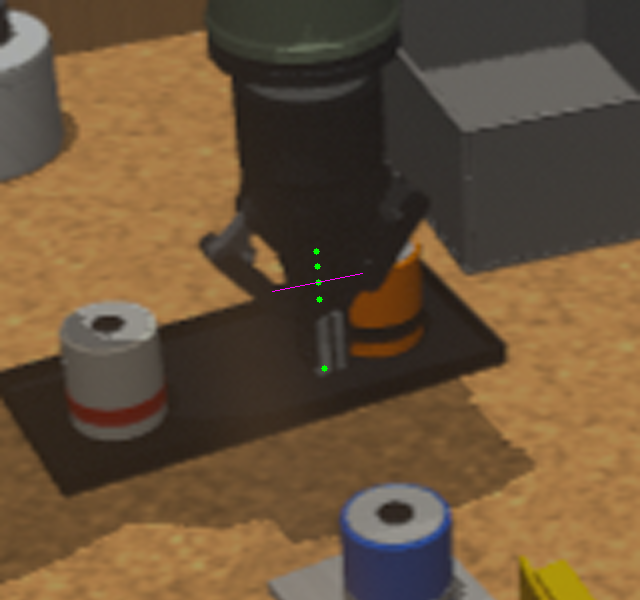

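The shut fingers are about 18 mm thick along the jaw axis at the tip. They flare from about 35 mm up to about 50 mm wide at 54 mm up. I will therefore push with the jaw axis along the feed, tips at about z 0.038: the narrow side then passes the slot and the flare stays above the filter's top. I turn back and go down behind the filter.

Call:
{"fn": "carry_out", "kwargs": {"deltas": [-1, 0, 0, 0, -6.9, -1, 0, 0, 0, -6.9, -1, 0, 0, 0, -6.9, -1, 0, 0, 0, -6.9, -1, 0, 0, 0, -6.9, -1, 0, 0, 0, -6.9, -1, 0, 0, 0, -6.9, -1, 0, 0, 0, -6.9, -1, 0, 0, 0, -6.9, -1, 0, 0, 0, -6.9, -1, 0, 0, 0, -6.9, -1, 0, 0, 0, -6.9, -1, 0, 0, 0, -6.9, -1, 0, 0, 1.8, 0, -1, 0, 0, 1.8, 0, -1, 0, 0, 1.8, 0, -1, 0, 0, 1.8, 0, -1, 0, 0, 1.6, 0, -1, 0, 0, 0, 0, -1, 0, 0, 0, 0]}}

```text
clock: 12.65
position: [0.5146, 0.0946, 0.0383]
tool_rot: [-3.14, -0.0, 1.748]
force: [0.1, -0.5, -0.1]
grip_width: -0.0
```

```bash
cat >> h.py <<'E'
TH=-1.39668;O=np.array([.54282,-.088]);EX=np.array([np.cos(TH),np.sin(TH)]);EY=np.array([-EX[1],EX[0]])
def cr(p): d=np.asarray(p)[:2]-O; return np.array([d@EX,d@EY,p[2]])
def CW(u,v,z): return np.r_[O+u*EX+v*EY,z]
def st():
    s=status.observe();F=s['force'];print('cr mm',np.round(cr(s['position'])*1000,1),'yaw',np.degrees(s['tool_rot'][2]).round(2),'Ffeed,lat,z',np.round([F[:2]@EX,F[:2]@EY,F[2]],1),'t',s['clock'],'q7',s['qpos'][6].round(2))
E
python3 - <<'E'
from h import *
st()
E
```

```text
cr mm [-184.7    3.8   38.3] yaw 100.14 Ffeed,lat,z [ 0.5  0.1 -0.1] t 12.65 q7 1.29
```

Call:
{"fn": "carry_out", "kwargs": {"deltas": [-1, -0.5, 0, 0, 0, -1, -0.5, 0, 0, 0, -1, -0.5, 0, 0, 0, -1, -0.4, 0, 0, 0, -1, -0.4, 0, 0, 0, -1, -0.4, 0, 0, 0, -1, -0.4, 0, 0, 0, -1, -0.4, 0, 0, 0, -1, -0.4, 0, 0, 0, -1, -0.4, 0, 0, 0, -1, -0.4, 0, 0, 0, -1, -0.4, 0, 0, 0, -1, -0.4, 0, 0, 0]}}

```text
clock: 13.73
position: [0.5247, 0.0402, 0.0388]
tool_rot: [-3.142, -0.0, 1.745]
force: [-0.4, 2.6, 1.3]
grip_width: -0.0001
```

```bash
cat > look.py <<'E'
from h import *
import sys
st()
f=grab_frame('side');t=grab_frame('top')
cv2.imwrite(f'pics/{sys.argv[1]}.png',np.hstack([cv2.resize(f[190:340,250:400],None,fx=2.6,fy=2.6),cv2.resize(t[180:330,270:420],None,fx=2.6,fy=2.6)])[:,:,::-1])
E
python3 look.py b1
```

```text
cr mm [-129.4    4.3   38.8] yaw 99.96 Ffeed,lat,z [-2.6  0.1  1.3] t 13.7333 q7 1.38
```

View pics/b1.png

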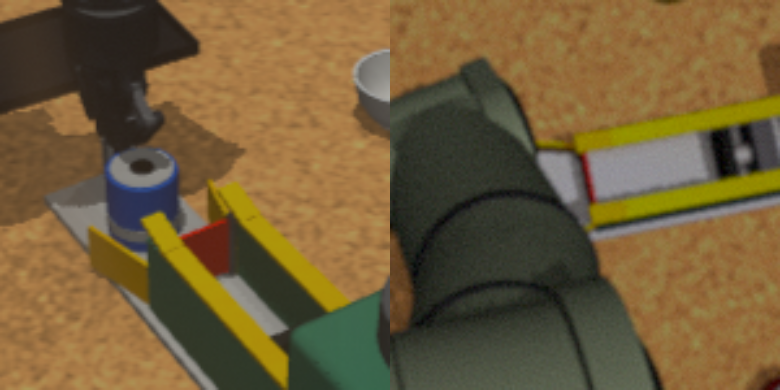

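The filter is upright and moving, with its top hole at about (305,253.8). The sliding drag is about 2.6 N.

Run:
```python
from h import *
for xy in((305,253.8),(298.5,248)): print(cr(onz('side',xy,.074)))
```

```text
[-0.0854079   0.00666508  0.074     ]
[-0.1102928   0.00491596  0.074     ]
```

Call:
{"fn": "carry_out", "kwargs": {"deltas": [-1, -0.4, 0, 0, 0, -1, -0.4, 0, 0, 0, -1, -0.4, 0, 0, 0, -1, -0.4, 0, 0, 0, -1, -0.4, 0, 0, 0, -1, -0.4, 0, 0, 0, -1, -0.4, 0, 0, 0, -1, -0.4, 0, 0, 0, -1, -0.4, 0, 0, 0, -1, -0.4, 0, 0, 0]}}

```text
clock: 14.67
position: [0.5316, 0.0007, 0.0388]
tool_rot: [-3.142, 0.0, 1.745]
force: [-0.7, 0.0, -0.9]
grip_width: -0.0001
```

```bash
python3 look.py b2
```

```text
cr mm [-89.3   4.3  38.8] yaw 99.96 Ffeed,lat,z [-0.1 -0.7 -0.9] t 14.6667 q7 1.45
```

View pics/b2.png

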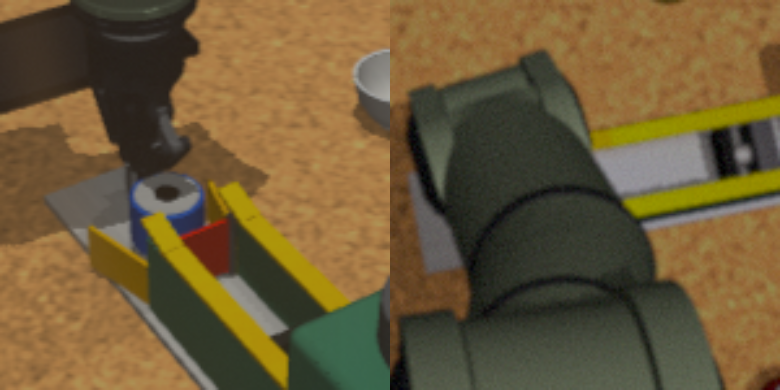

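The filter is upright between the guide plates, with its centre about 45 mm before the gate. I push on through it.

Call:
{"fn": "carry_out", "kwargs": {"deltas": [-1, -0.4, -0.02, 0, 0, -1, -0.4, -0.02, 0, 0, -1, -0.4, -0.02, 0, 0, -1, -0.4, -0.02, 0, 0, -1, -0.4, -0.02, 0, 0, -1, -0.4, 0, 0, 0, -1, -0.4, 0, 0, 0, -1, -0.4, 0, 0, 0, -1, -0.4, 0, 0, 0, -1, -0.4, 0, 0, 0, -1, -0.4, 0, 0, 0, -1, -0.4, 0, 0, 0]}}

```text
clock: 15.77
position: [0.5379, -0.0456, 0.0386]
tool_rot: [-3.14, -0.001, 1.745]
force: [-5.5, 7.6, 3.1]
grip_width: -0.0002
```

```bash
python3 look.py b3
```

```text
cr mm [-42.6   2.5  38.6] yaw 100.01 Ffeed,lat,z [-8.5 -4.1  3.1] t 15.7667 q7 1.54
```

View pics/b3.png

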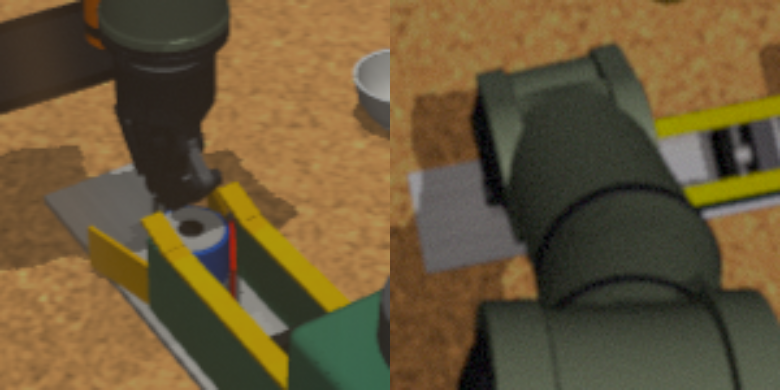

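The filter is upright in the gateway and holds the gate open along the left wall. I continue down the lane.

Call:
{"fn": "carry_out", "kwargs": {"deltas": [-1, -0.4, 0, 0, 0, -1, -0.4, 0, 0, 0, -1, -0.4, 0, 0, 0, -1, -0.4, 0, 0, 0, -1, -0.4, 0, 0, 0, -1, -0.4, 0, 0, 0, -1, -0.4, 0, 0, 0, -1, -0.4, 0, 0, 0, -1, -0.4, 0, 0, 0]}}

```text
clock: 16.62
position: [0.5453, -0.0814, 0.0389]
tool_rot: [3.141, -0.001, 1.745]
force: [-0.8, 6.5, 2.0]
grip_width: -0.0004
```

```bash
python3 look.py b4
```

```text
cr mm [-6.   3.5 38.9] yaw 99.99 Ffeed,lat,z [-6.5  0.3  2. ] t 16.6167 q7 1.6
```

View pics/b4.png

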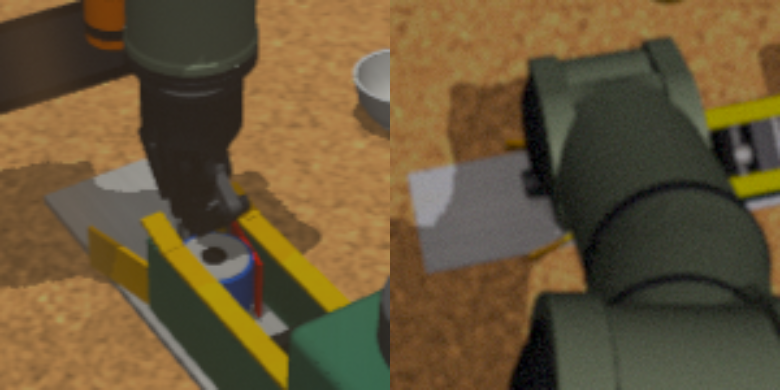

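Blue is still upright in the lane and the gate is wide open. The hand is lined up with the slot.

Call:
{"fn": "carry_out", "kwargs": {"deltas": [-1, -0.4, 0, 0, 0, -1, -0.4, 0, 0, 0, -1, -0.4, 0, 0, 0, -1, -0.4, 0, 0, 0, -1, -0.4, 0, 0, 0, -1, -0.4, 0, 0, 0, -1, -0.4, 0, 0, 0, -1, -0.4, 0, 0, 0, -1, -0.4, 0, 0, 0, -1, -0.4, 0, 0, 0]}}

```text
clock: 17.55
position: [0.5519, -0.122, 0.0388]
tool_rot: [-3.141, 0.0, 1.744]
force: [-0.8, -0.5, -0.0]
grip_width: -0.0001
```

```bash
python3 look.py b5
```

```text
cr mm [35.1  3.1 38.8] yaw 99.94 Ffeed,lat,z [ 0.3 -0.9 -0. ] t 17.55 q7 1.67
```

View pics/b5.png

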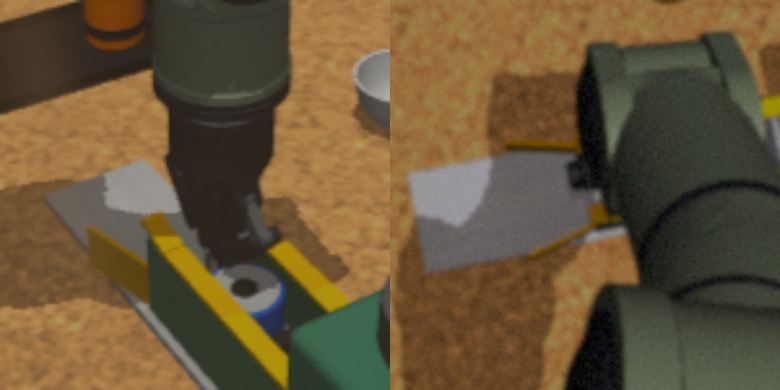

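The filter is upright and well past the gate. From here I feel for the anvil with small steps.

Call:
{"fn": "carry_out", "kwargs": {"deltas": [-1, -0.2, 0, 0, 0, -1, -0.2, 0, 0, 0, -1, -0.2, 0, 0, 0, -1, -0.2, 0, 0, 0, -1, -0.2, 0, 0, 0, -1, -0.2, 0, 0, 0]}}

```text
clock: 18.15
position: [0.5537, -0.1325, 0.0386]
tool_rot: [-3.141, -0.001, 1.745]
force: [-3.5, 3.7, -0.3]
grip_width: -0.0002
```

Run:
```python
from h import *
st(); print(cr(onz('side',(344.2,300.8),.074)))
```

```text
cr mm [45.7  3.  38.6] yaw 99.99 Ffeed,lat,z [-4.3 -2.8 -0.3] t 18.15 q7 1.69
[ 0.07993798 -0.00241084  0.074     ]
```

Call:
{"fn": "carry_out", "kwargs": {"deltas": [-1, -0.1, 0, 0, 0, -1, -0.1, 0, 0, 0, -1, -0.1, 0, 0, 0, -1, -0.1, 0, 0, 0]}}

```text
clock: 18.48
position: [0.5546, -0.137, 0.0387]
tool_rot: [-3.141, -0.0, 1.745]
force: [-3.6, 2.8, -0.0]
grip_width: 0.0001
```

Run:
```python
from h import *
st()
```

```text
cr mm [50.3  3.1 38.7] yaw 99.96 Ffeed,lat,z [-3.4 -3.1 -0. ] t 18.4833 q7 1.7
```

Call:
{"fn": "carry_out", "kwargs": {"deltas": [-1, -0.1, 0, 0, 0, -1, -0.1, 0, 0, 0, -1, -0.1, 0, 0, 0]}}

```text
clock: 18.73
position: [0.5553, -0.1401, 0.0388]
tool_rot: [-3.142, 0.0, 1.745]
force: [-4.1, 2.9, 0.0]
grip_width: -0.0002
```

Call:
{"fn": "carry_out", "kwargs": {"deltas": [-1, -0.1, 0, 0, 0, -1, -0.1, 0, 0, 0, -1, -0.1, 0, 0, 0]}}

```text
clock: 18.98
position: [0.5557, -0.142, 0.0387]
tool_rot: [-3.141, -0.001, 1.745]
force: [-5.0, 8.2, 0.7]
grip_width: 0.0003
```

Call:
{"fn": "carry_out", "kwargs": {"deltas": [-1, -0.1, 0, 0, 0, -1, -0.1, 0, 0, 0, -1, -0.1, 0, 0, 0]}}

```text
clock: 19.23
position: [0.5563, -0.1447, 0.0388]
tool_rot: [-3.142, -0.001, 1.745]
force: [-4.2, 9.6, 1.3]
grip_width: 0.0004
```

Call:
{"fn": "carry_out", "kwargs": {"deltas": [-1, -0.1, 0, 0, 0, -1, -0.05, 0, 0, 0, -1, 0, 0, 0, 0, -1, 0, 0, 0, 0]}}

```text
clock: 19.57
position: [0.5565, -0.146, 0.0388]
tool_rot: [-3.141, -0.001, 1.745]
force: [-4.6, 10.3, 1.3]
grip_width: -0.0002
```

```bash
python3 look.py b6
```

```text
cr mm [59.5  3.4 38.8] yaw 100.01 Ffeed,lat,z [-11.   -2.8   1.3] t 19.5667 q7 1.71
```

View pics/b6.png

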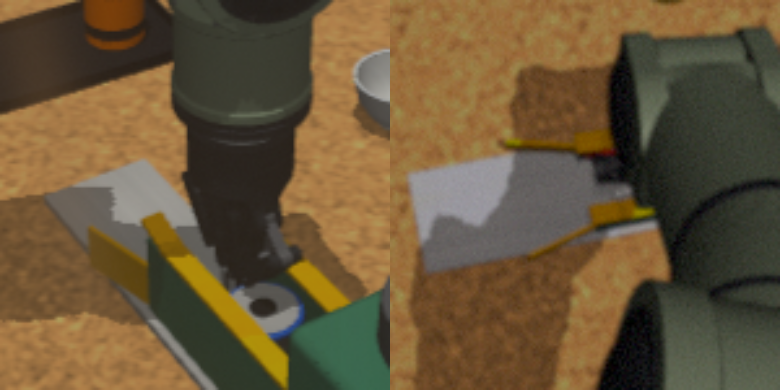

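The force is 11.0 N at TCP x 59.5, after a jump at about 54.5, and the slope of about 0.6 N/mm fits the anvil spring. So it is pressed in about 5 mm. I go 1 mm further and hold.

Call:
{"fn": "carry_out", "kwargs": {"deltas": [-1, -0.1, 0, 0, 0, -1, 0, 0, 0, 0, -1, 0, 0, 0, 0, -1, 0, 0, 0, 0, -1, 0, 0, 0, 0, -1, 0, 0, 0, 0]}}

```text
clock: 20.17
position: [0.5567, -0.1469, 0.0388]
tool_rot: [-3.141, -0.001, 1.746]
force: [-4.9, 9.8, 0.8]
grip_width: 0.0002
```

Run:
```python
from h import *
st()
```

```text
cr mm [60.4  3.5 38.8] yaw 100.02 Ffeed,lat,z [-10.5  -3.1   0.8] t 20.1667 q7 1.71
```

Call:
{"fn": "carry_out", "kwargs": {"deltas": [-1, 0.1, 0, 0, 0, -1, 0.1, 0, 0, 0, -1, 0.1, 0, 0, 0, -1, 0.1, 0, 0, 0, -1, 0.1, 0, 0, 0, -1, 0.1, 0, 0, 0, -1, 0.1, 0, 0, 0, -1, 0.1, 0, 0, 0, -1, 0.1, 0, 0, 0, -1, 0.1, 0, 0, 0, -1, 0.1, 0, 0, 0, -1, 0, 0, 0, 0, -1, 0, 0, 0, 0]}}

```text
clock: 21.25
position: [0.555, -0.1379, 0.039]
tool_rot: [3.141, 0.001, 1.744]
force: [-4.0, -2.8, 0.1]
grip_width: 0.0001
```

```bash
python3 look.py b7
```

```text
cr mm [51.3  3.4 39. ] yaw 99.93 Ffeed,lat,z [ 2.  -4.4  0.1] t 21.25 q7 1.7
```

View pics/b7.png

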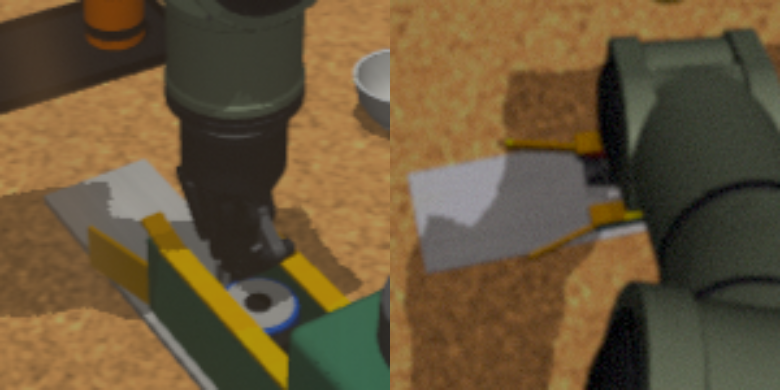

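The hand has retreated 9 mm and the push force is gone. The filter came back with the anvil and stands upright, with its hole at about (349,306). Next I lift straight out.

Call:
{"fn": "carry_out", "kwargs": {"deltas": [-1, 0, 0, -0.5, 0, -1, 0, 0, -0.8, 0, -1, 0, 0, -1, 0, -1, 0, 0, -1, 0, -1, 0, 0, -1.5, 0, -1, 0, 0, -1.5, 0, -1, 0, 0, -2, 0, -1, 0, 0, -2, 0, -1, 0, 0, -2, 0, -1, 0, 0, -2, 0, -1, 0, 0, -2, 0]}}

```text
clock: 22.27
position: [0.5556, -0.1372, 0.2045]
tool_rot: [3.139, 0.001, 1.745]
force: [0.3, 0.3, -0.4]
grip_width: 0.0001
```

Call:
{"fn": "carry_out", "kwargs": {"deltas": [-1, 1.5, 0, -0.5, 0, -1, 1.5, 0, 0, 0, -1, 1.5, 0, 0, 0, -1, 1.5, 0, 0, 0, -1, 1.5, 0, 0, 0, -1, 1.5, 0, 0, 0, -1, 1.5, 0, 0, 0, -1, 1.5, 0, 0, 0, -1, 1.5, 0, 0, 0, -1, 1.5, 0, 0, 0, -1, 1.5, 0, 0, 0, -1, 1.5, 0, 0, 0, -1, 1.5, 0, 0, 0, -1, 1.5, 0, 0, 0, -1, 1.5, 0, 0, 0, -1, 0, 0, 0, 0]}}

```text
clock: 23.6
position: [0.5157, 0.088, 0.2078]
tool_rot: [3.139, -0.002, 1.748]
force: [0.6, 0.4, 0.0]
grip_width: -0.0002
```

```bash
python3 look.py b8
```

```text
cr mm [-178.     3.8  207.8] yaw 100.17 Ffeed,lat,z [-0.2  0.7  0. ] t 23.6 q7 1.33
```

View pics/b8.png

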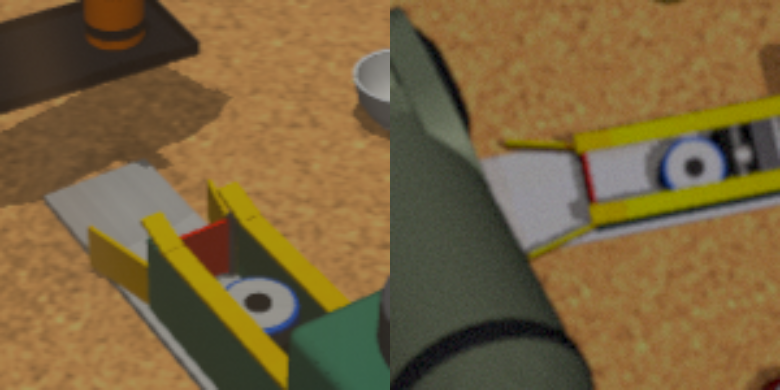

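Run:
```python
from h import *
print(cr(onz('top',(386.7,243.6),.074)),cr(onz('side',(349.3,306.2),.074)))
t=grab_frame('top');f=grab_frame('side')
cv2.imwrite('pics/c1.png',np.hstack([f[100:460,180:520],t[100:460,160:480]])[:,:,::-1])
st()
```

```text
[ 0.09681019 -0.00288022  0.074     ] [ 0.09741487 -0.00239077  0.074     ]
cr mm [-173.8    3.5  207.2] yaw 99.93 Ffeed,lat,z [ 0.1 -0.5 -0.7] t 23.8 q7 1.33
```

View pics/c1.png

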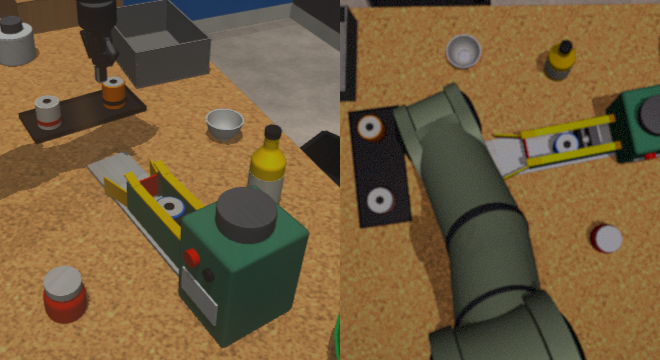

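The gate is shut and blue stands upright behind it. Both cameras put its centre 97 mm past the gate line. The other things are where they were, and the hand is clear.

```bash
python3 -c "
from workcell import job
print(job.job_done())"
```

```text
the job is handed in; nothing more can be done
None
```

I loaded the blue filter into the crusher and pressed it against the anvil. The gate swung shut behind it, and I handed the job in at about 24 s. No verdict was reported.

- **Placing:** I gripped the filter across the row and stood it on the deck spot. It then went upright through the gate, pushed with shut fingers at about half its height.
- **Pressing:** The push force jumped from 3.6 to 8.9 N at the anvil, then rose to about 10.5–11 N. That means the anvil went in about 5–6 mm, held for about 0.5 s. I worked this out from force and travel; I could not measure the anvil directly. The last 1 mm step showed slightly less force (10.5 N after 11.0 N), which I took for noise or less friction.
- **Leaving:** I backed the hand off 9 mm until the push was gone, then lifted it straight out.

**Last checks:**
- The filter stands upright, its centre about 97 mm past the gate line. Both cameras agree within 1 mm.
- The gate looks shut in both pictures; I did not measure its angle.
- The hand is clear, with no contact force.
- The other filters, the bottle, the jar and the bolt tin look unmoved by eye.

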